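# Turn a nested parts bin so that it stacks

## Task

On the workbench the upper grey parts bin has been dropped into the lower one the same way round, so it has nested and sits down over the bolts in it. Lift the upper bin out, turn it half a turn, and set it gently back on the same lower bin so that it stands level on the ledges just inside the lower bin's rim, then let go. Leave the lower bin standing where it is, and do not disturb the tape measure, the spanner or the jar.

Things in the scene. Friction and masses are not known exactly. Their poses are not given: they have to be found in the camera images.
- upper_bin: Grey plastic stack-nest bin, 142 long (x), 65 wide (y), 80 high, about 0.3 kg; origin at centre of underside, z up. Hull 100 x 50 up to z 44, then a wider upright-walled collar (3 thick) to z 80. Starts nested in the lower bin, same way round, 44 above it, collar wholly above its rim. Pinch the collar from above across its 65 width at mid-length. Rising 36 frees it.
- lower_bin: Bin of the same shape and frame, about 0.8 kg with its bolts, loose on the bench; collar 136 x 59 inside. Same way round, the upper bin's lugs pass between its ledges and nest; half-turned, they land on the ledges: the upper bin then stands 74 above the lower, its foot 6 deep inside the rim, with 5 play each way lengthwise, 4.5 across.
- upper_label (a point): Centre of the blank white card on the outside of the upper bin's label end (+x end), at (71, 0, 62) in its frame. Lugs stand out 13 from the ends of each bin's hull, z 0 to 40: two at the label end (14 to 25 either side of the middle), one 18 wide in the middle of the plain end. The foot with lugs is 126 long.
- lower_label (a point): Centre of the same card on the lower bin, at (71, 0, 62) in its frame. Inside each bin's collar, ledges stand against the end walls, 15 deep, tops flat at z 74 (6 below the rim): one 18 wide in the middle of the label end, two in the corners of the plain end with a 28 gap between them.
- tape_measure: Bystander: red and black tape measure, 72 x 36 x 64 high, standing on the bench beside the bins; origin at the centre of its underside.
- spanner: Bystander: steel spanner lying flat on the bench beside the bins, about 180 long (its x).
- jar: Bystander: small closed jar, 56 across and 62 high, standing on the bench beyond one end of the bins; origin at the centre of its underside.
Mind the look-alikes: they are no part of the job. Leave any blue, green or purple look-alike of the upper_bin alone.

How it is judged:
At the end, for the whole second after the job is handed in: Upper bin half-turned on the lower bin's ledges: 70.5 to 77.5 mm above it, centred within 8 mm lengthwise and 7.5 mm across, label end over plain end, both level within 0.05 rad, at rest; lower bin on the bench, its label end within 35 mm of its start (x of upper_bin in the frame of lower_bin between -0.008 and 0.008 m and y of upper_bin in the frame of lower_bin between -0.0075 and 0.0075 m and z of upper_bin in the frame of lower_bin between 0.0705 and 0.0775 m and x of upper_label in the frame of lower_bin below -0.055 m and angle between each of upper_bin, lower_bin's own z axis and vertical below 0.05 rad and distance of lower_label from where it was at the start of the episode below 0.035 m and linear speed of each of upper_bin, lower_bin below 0.02 m/s and height (world z) of lower_bin below 0.004 m); the robot touches nothing.
It fails at once if the lower bin is shifted or turned: its label end more than 35 mm from where it started (distance of lower_label from where it was at the start of the episode above 0.035 m).
It fails at once if the upper bin is slammed or forced down: more than 50 N between the bins (contact force between upper_bin and lower_bin above 50 N).
It fails at once if the tape measure is moved more than 20 mm (distance of tape_measure from where it was at the start of the episode above 0.02 m).
It fails at once if the spanner is moved more than 20 mm (distance of spanner from where it was at the start of the episode above 0.02 m).
It fails at once if the jar is moved more than 20 mm (distance of jar from where it was at the start of the episode above 0.02 m).
It also fails if it takes over 40 s, if anything falls off the work surface, if the arm or the gripper's body presses on something with over 40 N, if the wrist force passes 120 N, or if a joint passes its speed limit or range.

## Robot

A 7-joint arm with a two-finger parallel gripper is mounted at the origin on the work surface. World frame = base frame: x ahead of the robot, y to its left, z up, the work surface at z = 0. Lengths are in m, angles in rad, forces in N, time in s.
With the tool pointing down it reaches from about 0.35 to 0.9 m from the base axis. Payload 8.1 kg.
Tool frame: the origin (TCP) lies midway between the tips of the shut fingers; the grasp point (between the pads) lies 19 mm behind it; x points along the fingers, z is the direction in which the jaws open and shut, and the axes are right-handed (so a half turn about x gives the same grasp; the last joint's range is limited). The gripper opens to 92 mm and grips with 3 to 60 N. Pads are 19 mm wide; open, the fingers measure 130 mm over their backs; the gripper's body (75 mm by 190 mm) begins 47 mm behind the grasp point.
Start: joints at [-1.444, 0.434, 0.025, 1.573, -0.012, 1.134, -0.075], TCP at [0.142, 0.609, 0.227] pointing down, gripper open.
Joint ranges: [-2.62, 2.62], [-0.44, 2.09], [-1.27, 1.32], [0.08, 2.57], [-1.32, 4.46], [0.12, 2], [-2.74, 2.74]. Speed limits (rad/s): [2.22, 2.22, 3.01, 3.01, 3.14, 3.14, 3.14].

## Interface

Orientations are given as a rotation vector (axis times angle).
In Python, from cell import arm gives the robot as it stands. The module is installed in compiled form; this text tells all that it offers.
- The arm moves only by the tool move_arm, never from a script. Its argument "steps" is text: rows parted by semicolons, each of 5 numbers parted by spaces: the shift along the tool's x, y, z in m, then the turn about the tool's x in rad, then the closure in counts, from 0 (fully open) to 255 (shut). A call has 1 to 10 rows; each row is the pose to reach, as a shift and turn from the pose commanded when the call began, along the tool's axes at that moment; what a row does not reach only later rows make up. A row lasts 1/12 s, in which the tool goes at most 41.7 mm and 7.16 degrees, less where a joint would pass 70% of its speed; a pose out of reach is approached as far as the arm can. A call with a gripper value outside its range is refused whole. The fingers move at their own pace and stop on an object; "squeeze" is the grip in N (left out, the last holds). Time passes only in rows, so rows that repeat a pose let the fingers close. It gives the time, the measured TCP pose, the force and the opening at its end, in the units of the state.
- arm.observe(): the state, without advancing time (a new reading comes with each control period).
- arm.get_image(name): name is "side" or "top" or "wrist"; returns a dict with "img" (384x512x3 uint8, blue, green, red), "z_map" (384x512 float32, m along the optical axis (not along the pixel's ray), 0 where there is no reading), "vfov" (degrees; the focal length in pixels is half the picture's height over the tangent of half this angle, whatever the lens; pixels are square), "cx", "cy" (the principal point, pixels), "extrinsics" (4x4, takes a point from camera to world coordinates). Camera axes: x right, y up, looking along -z (the intrinsics and any distortion apply to the point x, -y, -z); pixel columns grow to the right and rows downward; lengths in m; the calibration is good to about 2 mm. A picture is of the moment at which its call begins.
- arm.sign_off(): hands the job in, once; it reports no verdict.
The state is a dict: "clock": time; "joints": joint angles; "dq": joint speeds; "joint_efforts": joint torques, N m; "position": TCP position; "ee_rot": TCP orientation; "force": force on the tool from outside, world axes, zero at the start; "ft_torque": the same for the moment, N m; "width": opening from 0.0 (shut) to 1.0 (fully open).
Only numpy, scipy, OpenCV 4.12 (cv2) and the standard library are available. Lean on these libraries where they do the work, as an engineer would, in place of code of your own. Each camera call takes 0.05 s, during which the arm holds its last target.

## Working session

There is one attempt and no reset: what is moved stays moved. The work goes in short steps, Python scripts to look and compute and a tool call to move; the robot and the scene stay as the last step left them, time stands still between calls to the robot, and variables do not carry over. Pictures are saved under pics/ and viewed, and the job is handed in when it is done.

Besides the shell and the picture viewer there is one more tool, called after "Emit:" as name(argument=value, ...) on one line, values as JSON. move_arm: Moves the arm, as the interface text tells. Its arguments: {"type":"object","properties":{"steps":{"type":"string"},"squeeze":{"type":"number"}},"required":["steps"]}

```bash
mkdir -p pics; cat > h.py <<'E'
import numpy as np, cv2
from cell import arm
def grab(n):
    d=arm.get_image(n); return d
def pts(d):
    z=d["z_map"]; H,W=z.shape; f=H/2/np.tan(np.radians(d["vfov"])/2)
    u,v=np.meshgrid(np.arange(W),np.arange(H))
    P=np.stack([(u-d["cx"])/f*z,-(v-d["cy"])/f*z,-z,np.ones_like(z)],-1)
    return (P@np.array(d["extrinsics"]).T)[...,:3]
E
python3 - <<'E'
from h import *
s=arm.observe(); print({k:np.round(s[k],3) for k in s})
for n in("side","top","wrist"):
    d=grab(n); cv2.imwrite(f"pics/{n}0.png",d["img"]); np.savez(f"{n}0.npz",**{k:d[k] for k in d})
    print(n,[k for k in d],d["vfov"],d["cx"],d["cy"],np.round(d["extrinsics"],3).tolist())
E
```

```text
{'clock': np.float64(0.0), 'joints': array([-1.444,  0.435,  0.025,  1.574, -0.012,  1.134, -0.075]), 'dq': array([-0.001,  0.   ,  0.   ,  0.001,  0.   ,  0.001, -0.   ]), 'joint_efforts': array([-1.0000e-03, -6.6788e+01,  9.8400e-01, -3.1445e+01, -6.1000e-02,
        4.3000e-02,  0.0000e+00]), 'position': array([0.142, 0.608, 0.226]), 'ee_rot': array([-1.039,  1.31 ,  1.037]), 'force': array([-0.376,  0.175,  0.209]), 'ft_torque': array([-0.026,  0.016, -0.014]), 'width': np.float64(0.999)}
side ['img', 'z_map', 'vfov', 'cx', 'cy', 'extrinsics'] 43.35353790307282 264.9201247834391 196.4561036338917 [[0.93, 0.239, -0.279, 0.27], [-0.367, 0.564, -0.74, -0.635], [-0.019, 0.791, 0.612, 0.676], [0.0, 0.0, 0.0, 1.0]]
top ['img', 'z_map', 'vfov', 'cx', 'cy', 'extrinsics'] 45.169430936332276 254.45161333387114 186.70001319153 [[0.006, 0.996, -0.092, 0.44], [-1.0, 0.006, 0.002, 0.076], [0.003, 0.092, 0.996, 0.983], [0.0, 0.0, 0.0, 1.0]]
wrist ['img', 'z_map', 'vfov', 'cx', 'cy', 'extrinsics'] 58.28333089645772 257.03369603491745 193.28670634645403 [[0.229, -0.931, -0.284, 0.065], [0.974, 0.218, 0.068, 0.625], [-0.001, -0.292, 0.956, 0.385], [0.0, 0.0, 0.0, 1.0]]
```

View pics/side0.png

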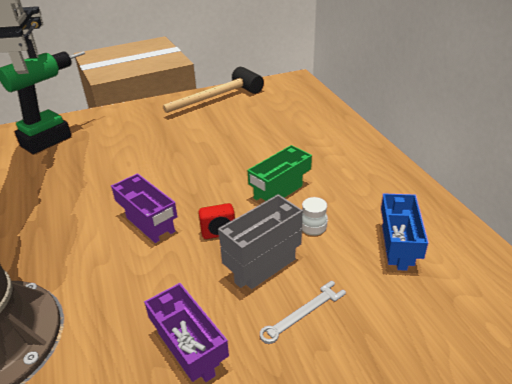

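View pics/top0.png

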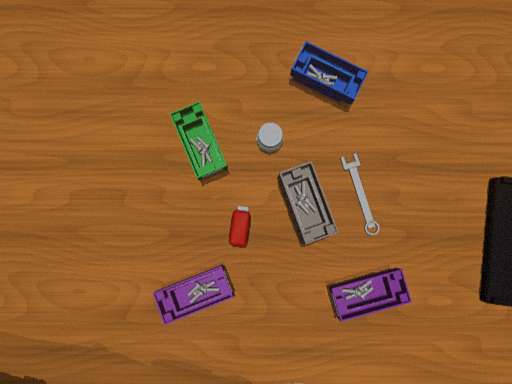

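View pics/wrist0.png

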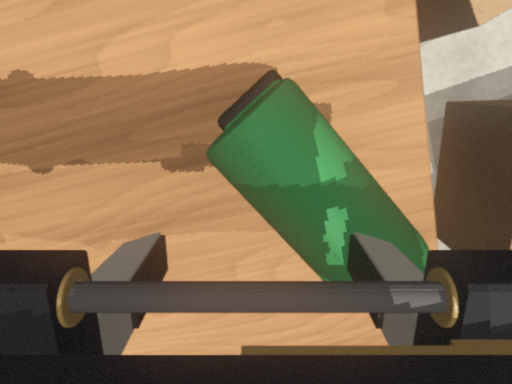

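One grey bin stack sits at top px (307,203). The look-alikes are green at (200,143), blue at (329,75), and purple at (195,293) and (370,294). Only the grey one fits the description. Next I'll measure it and enlarge the crop.

```bash
python3 - <<'E'
from h import *
d=dict(np.load("top0.npz")); P=pts(d)
m=(P[...,2]>0.108)&(P[...,2]<0.14)&(d["z_map"]>0); m[:, :250]=0; m[:,350:]=0; m[:150]=0;m[250:]=0
Q=P[m]; print(m.sum(), np.percentile(Q[:,2],[5,50,95]))
r=cv2.minAreaRect((Q[:,:2]*1000).astype(np.float32)); print("rim rect",r, cv2.boxPoints(r).tolist())
# rim top
for lab,bx in dict(tape=(225,200,255,250),jar=(252,118,288,158),span=(340,150,382,238),green=(170,100,230,185),pA=(150,262,237,325),pB=(325,265,412,322),blue=(288,40,370,110)).items():
    x0,y0,x1,y1=bx; q=P[y0:y1,x0:x1].reshape(-1,3); zt=0.006 if lab=="span" else 0.03
    q=q[q[:,2]>zt]; r=cv2.minAreaRect((q[:,:2]*1000).astype(np.float32)); print(lab,np.round(r[0]),np.round(r[1]),round(r[2]),q[:,2].max().round(3))
c=cv2.resize(d["img"][150:255,260:350],None,fx=6,fy=5.5,interpolation=cv2.INTER_CUBIC); cv2.imwrite("pics/c0.png",c[:600])
s=np.load("side0.npz")["img"][180:300,200:340]; cv2.imwrite("pics/c1.png",cv2.resize(s,None,fx=5,fy=5,interpolation=cv2.INTER_CUBIC))
E
```

```text
758 [0.11089793 0.12026361 0.12516143]
rim rect ((492.5301513671875, -26.58043670654297), (143.2004852294922, 65.6120834350586), 20.25502586364746) [[414.00018310546875, -20.591047286987305], [436.71502685546875, -82.14574432373047], [571.0601196289062, -32.56982421875], [548.3452758789062, 28.98487091064453]]
tape [443.  99.] [47. 72.] 82 0.983
jar [549.  46.] [ 53. 220.] 88 0.983
span [486. -45.] [178. 258.] 16 0.983
green [556. 160.] [281.  65.] 24 0.983
pA [338. 154.] [ 89. 240.] 32 0.983
pB [338. -67.] [328. 126.] 76 0.983
blue [617.  -5.] [143. 390.] 64 0.983
```

View pics/c0.png

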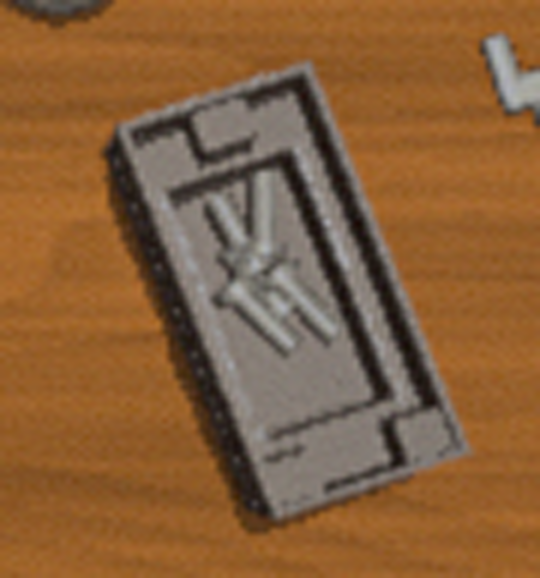

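View pics/c1.png

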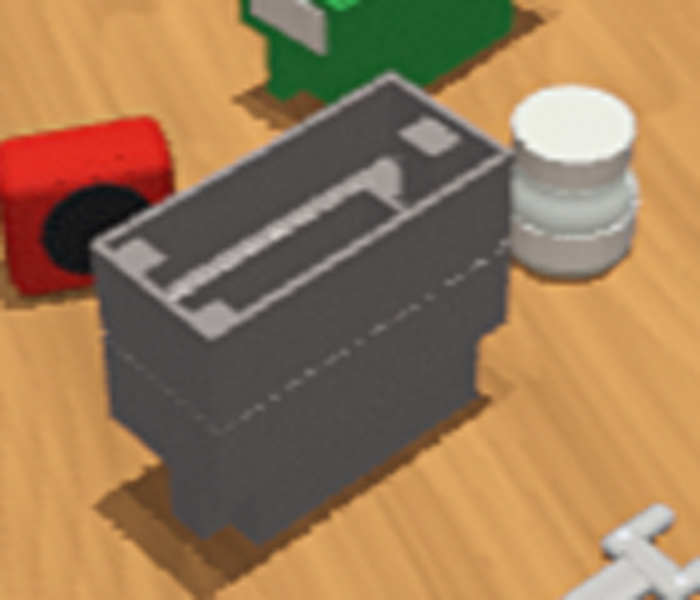

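The crop shows the upper bin's single middle ledge at the far end, top px (297,165), and the two corner ledges at the near end, (325,240). So the label end faces world +x, at yaw about 20°. Next I'll work out the move.

```bash
cat >> h.py <<'E'
from scipy.spatial.transform import Rotation as R
def plan(x,y,z,yaw=None):
    """shift in tool axes + turn to bring TCP to x,y,z and tool z-axis to yaw(deg) mod 180"""
    s=arm.observe(); M=R.from_rotvec(s["ee_rot"]).as_matrix(); p=s["position"]
    print("t",round(float(s["clock"]),2),"p",np.round(p,4),"j",np.round(s["joints"],3),"F",np.round(s["force"],2),"w",round(float(s["width"]),3))
    print("tool x",np.round(M[:,0],3),"y",np.round(M[:,1],3),"z",np.round(M[:,2],3),"zyaw",np.degrees(np.arctan2(M[1,2],M[0,2])).round(2))
    print("shift",np.round(M.T@(np.array([x,y,z])-p),4))
    if yaw is not None:
        a=np.radians(yaw); t=M.T@np.array([np.cos(a),np.sin(a),0]); th=np.arctan2(-t[1],t[2]); print("turn",round(th,4),round(th-np.sign(th)*np.pi,4))
E
python3 - <<'E'
from h import *
plan(.4925,-.0266,.30,110.25)
E
```

```text
t 0.15 p [0.1423 0.6082 0.2261] j [-1.444  0.435  0.025  1.574 -0.012  1.134 -0.075] F [-0.03  0.09  0.41] w 1.002
tool x [-0.    -0.001 -1.   ] y [-0.974  0.228 -0.   ] z [ 0.228  0.974 -0.001] zyaw 76.83
shift [-0.0731 -0.4856 -0.5384]
turn -0.5832 2.5583
```

Emit:
move_arm(steps="-0.04 0 0 0 0; -0.08 0 0 0 0; -0.08 -0.027 -0.03 0 0; -0.08 -0.054 -0.06 0 0; -0.08 -0.081 -0.09 0 0; -0.08 -0.108 -0.12 0 0; -0.08 -0.135 -0.15 0 0; -0.08 -0.162 -0.18 0 0; -0.08 -0.189 -0.21 0 0; -0.08 -0.216 -0.24 0 0")

```text
clock: 0.98
position: [0.2985, 0.3236, 0.3067]
ee_rot: [-1.038, 1.309, 1.038]
force: [1.2, -0.2, -0.0]
width: 1.0
```

Emit:
move_arm(steps="0 -0.027 -0.03 -0.06 0; 0 -0.054 -0.06 -0.12 0; 0 -0.081 -0.09 -0.18 0; 0 -0.108 -0.12 -0.24 0; 0 -0.135 -0.15 -0.30 0; 0 -0.162 -0.18 -0.36 0; 0 -0.189 -0.21 -0.42 0; 0 -0.216 -0.24 -0.48 0; 0 -0.243 -0.27 -0.54 0; 0 -0.27 -0.3 -0.58 0")

```text
clock: 1.82
position: [0.493, -0.0298, 0.3068]
ee_rot: [-1.465, 1.02, 1.465]
force: [1.0, 0.3, 0.9]
width: 1.002
```

```bash
python3 - <<'E'
from h import *
d=grab("wrist"); cv2.imwrite("pics/w1.png",d["img"]); np.savez("w1.npz",**d)
P=pts(d); m=(P[...,2]>0.117)&(P[...,2]<0.135); 
q=P[m]; r=cv2.minAreaRect((q[:,:2]*1000).astype(np.float32)); print(r,len(q))
plan(.4925,-.0266,.30,110.25)
E
```

```text
((492.29779052734375, -27.198997497558594), (141.62673950195312, 65.20451354980469), 20.311553955078125) 2171
t 1.87 p [ 0.4956 -0.0378  0.3072] j [-0.545  0.16   0.604  1.789 -0.093  1.218  2.006] F [ 2.09 -5.97  2.54] w 1.001
tool x [ 0.003 -0.004 -1.   ] y [-0.939 -0.344 -0.002] z [-0.344  0.939 -0.005] zyaw 110.11
shift [ 0.0072 -0.0009  0.0116]
turn -0.0025 3.1391
```

View pics/w1.png

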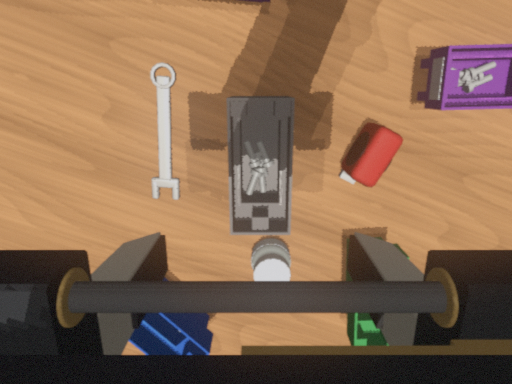

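The wrist view shows the stack at px (260,165), with its single ledge at (260,212). The resulting centre (492,-27) and yaw 20.3° match the top view. I'll let it settle, then descend.

Emit:
move_arm(steps="0 0 0 0 0; 0 0 0 0 0; 0 0 0 0 0", squeeze=25)

```text
clock: 2.12
position: [0.4922, -0.0269, 0.3064]
ee_rot: [-1.462, 1.022, 1.464]
force: [-0.4, 1.0, 0.1]
width: 1.001
```

```bash
python3 - <<'E'
from h import *
plan(.4924,-.0269,.09,110.3)
E
```

```text
t 2.12 p [ 0.4922 -0.0269  0.3064] j [-0.556  0.155  0.591  1.796 -0.092  1.219  1.983] F [-0.39  1.02  0.1 ] w 1.001
tool x [-0.001  0.    -1.   ] y [-0.939 -0.344  0.001] z [-0.344  0.939  0.001] zyaw 110.1
shift [ 2.164e-01 -4.000e-04 -2.000e-04]
turn -0.0035 3.1381
```

Emit:
move_arm(steps="0.03 0 0 -0.003 0; 0.06 0 0 -0.003 0; 0.09 0 0 -0.003 0; 0.12 0 0 -0.003 0; 0.15 0 0 -0.003 0; 0.175 0 0 -0.003 0; 0.195 0 0 -0.003 0; 0.208 0 0 -0.003 0; 0.216 0 0 -0.003 0; 0.216 0 0 -0.003 0")

```text
clock: 2.95
position: [0.4914, -0.0266, 0.0895]
ee_rot: [-1.464, 1.021, 1.468]
force: [-0.1, 0.3, 1.0]
width: 1.001
```

Emit:
move_arm(steps="0 0 0 0 0; 0 0 0 0 60; 0 0 0 0 90; 0 0 0 0 120; 0 0 0 0 160; 0 0 0 0 200; 0 0 0 0 255; 0 0 0 0 255; 0 0 0 0 255; 0 0 0 0 255")

```text
clock: 3.78
position: [0.4928, -0.0277, 0.0911]
ee_rot: [-1.464, 1.02, 1.464]
force: [-1.9, 1.0, 6.5]
width: 0.705
```

```bash
python3 - <<'E'
from h import *
plan(.4924,-.0269,.19)
d=grab("side"); cv2.imwrite("pics/s2.png",d["img"]) 
E
```

```text
t 3.78 p [ 0.4928 -0.0277  0.0911] j [-0.43   0.421  0.5    2.074 -0.304  0.715  2.189] F [-1.92  1.    6.48] w 0.705
tool x [ 0.     0.001 -1.   ] y [-0.938 -0.346 -0.001] z [-0.346  0.938  0.   ] zyaw 110.24
shift [-0.0989 -0.      0.0009]
```

View pics/s2.png

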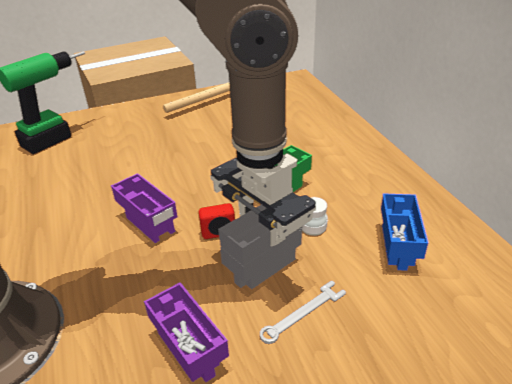

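The side view shows the jaws across the collar at px (262,225), and the opening of 0.705×92 = 65 mm fits. Lifting slowly.

Emit:
move_arm(steps="-0.003 0 0 0 255; -0.008 0 0 0 255; -0.014 0 0 0 255; -0.022 0 0 0 255; -0.03 0 0 0 255; -0.04 0 0 0 255; -0.055 0 0 0 255; -0.075 0 0 0 255; -0.095 0 0 0 255; -0.11 0 0 0 255", squeeze=25)

```text
clock: 4.67
position: [0.4929, -0.0282, 0.203]
ee_rot: [-1.465, 1.02, 1.463]
force: [-0.1, 0.1, -4.3]
width: 0.707
```

```bash
python3 - <<'E'
from h import *
plan(.4924,-.0269,.2)
d=grab("side"); cv2.imwrite("pics/s3.png",d["img"]) 
E
```

```text
t 4.67 p [ 0.4929 -0.0282  0.203 ] j [-0.517  0.26   0.58   1.954 -0.172  0.974  2.068] F [-0.12  0.06 -4.33] w 0.707
tool x [ 0.002  0.    -1.   ] y [-0.938 -0.345 -0.002] z [-0.345  0.938 -0.   ] zyaw 110.21
shift [ 0.003  -0.      0.0014]
```

View pics/s3.png

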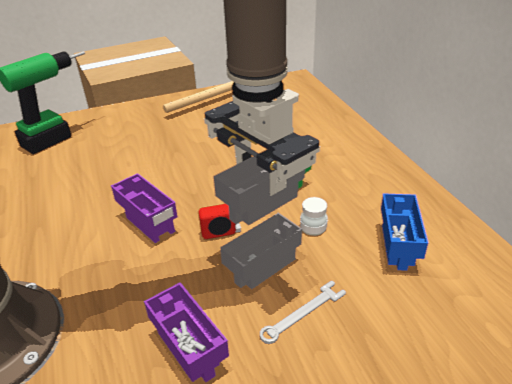

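Lifted free: the lower bin stands at (262,250) where it was, and the upper hangs level. Next I'll do the half turn and move aside so the top camera can see the lower bin.

Emit:
move_arm(steps="-0.02 0 -0.02 0.12 255; -0.03 0 -0.04 0.24 255; -0.03 0 -0.06 0.36 255; -0.03 0 -0.08 0.48 255; -0.03 0 -0.1 0.6 255; -0.03 0 -0.12 0.72 255; -0.03 0 -0.14 0.84 255; -0.03 0 -0.16 0.96 255; -0.03 0 -0.18 1.08 255; -0.03 0 -0.2 1.2 255")

```text
clock: 5.55
position: [0.5618, -0.2163, 0.2306]
ee_rot: [-0.562, 1.497, 0.562]
force: [0.7, 0.4, -3.6]
width: 0.707
```

Emit:
move_arm(steps="0 0 0 0.12 255; 0 0 0 0.24 255; 0 0 0 0.36 255; 0 0 0 0.48 255; 0 0 0 0.6 255; 0 0 0 0.72 255; 0 0 0 0.84 255; 0 0 0 0.96 255; 0 0 0 1.08 255; 0 0 0 1.2 255")

```text
clock: 6.38
position: [0.5617, -0.2152, 0.2306]
ee_rot: [0.378, 1.538, -0.377]
force: [0.0, 0.0, -3.4]
width: 0.709
```

Emit:
move_arm(steps="0 0 0 0.12 255; 0 0 0 0.24 255; 0 0 0 0.36 255; 0 0 0 0.48 255; 0 0 0 0.6 255; 0 0 0 0.70 255; 0 0 0 0.742 255; 0 0 0 0.742 255; 0 0 0 0.742 255; 0 0 0 0.742 255")

```text
clock: 7.22
position: [0.5617, -0.2154, 0.2306]
ee_rot: [0.944, 1.357, -0.944]
force: [0.8, 0.3, -3.7]
width: 0.703
```

```bash
python3 - <<'E'
from h import *
plan(.4924,-.0269,.23,-69.7)
d=grab("top"); cv2.imwrite("pics/t4.png",d["img"]); np.savez("t4.npz",**d)
P=pts(d); m=(P[...,2]>0.066)&(P[...,2]<0.09); m[:, :265]=0; m[:,345:]=0; m[:155]=0;m[255:]=0
q=P[m]; print(cv2.minAreaRect((q[:,:2]*1000).astype(np.float32)),len(q))
d=grab("side"); cv2.imwrite("pics/s4.png",d["img"]); np.savez("s4.npz",**d)
E
```

```text
t 7.22 p [ 0.5617 -0.2154  0.2306] j [-0.475  0.682  1.285  1.686 -0.678  1.302 -0.272] F [ 0.77  0.26 -3.68] w 0.703
tool x [-0.  0. -1.] y [0.938 0.347 0.   ] z [ 0.347 -0.938 -0.   ] zyaw -69.68
shift [ 0.0007  0.0005 -0.2009]
turn 0.0004 -3.1412
((504.1037902832031, -22.196212768554688), (118.36225128173828, 65.729736328125), 20.157468795776367) 401
```

View pics/t4.png

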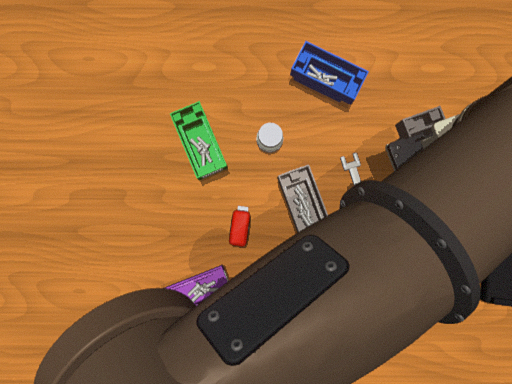

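View pics/s4.png

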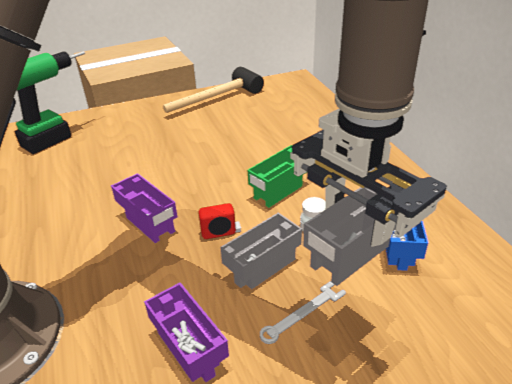

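The half turn is done: the side view shows the white card at (320,248) facing the camera. The top view shows the lower bin's far end at (300,180), with the rest occluded by the arm. I'll measure the whole rim in the side view and the far end in the top view.

```bash
python3 - <<'E'
from h import *
def fit(q,n):
    r=cv2.minAreaRect((q[:,:2]*1000).astype(np.float32)); print(n,np.round(r[0],1),np.round(r[1],1),round(r[2],2),len(q),np.percentile(q[:,2],[5,95]).round(4))
d=dict(np.load("s4.npz")); P=pts(d)
def lim(P,z0,z1,b):
    m=(P[...,2]>z0)&(P[...,2]<z1); k=np.zeros_like(m); x0,y0,x1,y1=b; k[y0:y1,x0:x1]=1; return P[m&k]
fit(lim(P,.074,.09,(215,205,303,290)),"lower side now")
d0=dict(np.load("side0.npz")); P0=pts(d0)
fit(lim(P0,.117,.135,(215,190,306,290)),"upper side start")
t=dict(np.load("t4.npz")); q=lim(pts(t),.066,.09,(265,155,345,255))
for y in (20.2,20.4):
    a=np.radians(y); L=(q[:,:2]*1000)@[[np.cos(a),-np.sin(a)],[np.sin(a),np.cos(a)]]
    c=[L[:,0].max()-71,(L[:,1].max()+L[:,1].min())/2]; print(np.array(c)@np.array([[np.cos(a),np.sin(a)],[-np.sin(a),np.cos(a)]]))
# held upper rim, side view
q=lim(P,.25,.275,(300,150,450,290)); fit(q,"held rim?")
E
```

```text
lower side now [491.5 -26.3] [145.2  67.8] 20.19 726 [0.0744 0.0815]
upper side start [491.  -25.9] [144.5  68.4] 20.4 874 [0.1174 0.1252]
[493.00291272 -26.28216865]
[492.97481833 -26.34427354]
held rim? [ 547.6 -219.1] [128.3  97.4] 3.85 1772 [0.251  0.2708]
```

The lower bin is at about (492.8,-26.5), yaw 20.2°, and both views agree within 1 mm of the upper bin's start. The grip is centred, so the TCP goes back over (0.4928,-0.0266). Contact is expected at TCP z≈0.121.

Emit:
move_arm(steps="0 0 -0.03 0 255; 0 0 -0.06 0 255; 0 0 -0.09 0 255; 0 0 -0.12 0 255; 0 0 -0.15 0 255; 0 0 -0.175 0 255; 0 0 -0.192 0 255; 0 0 -0.201 0 255; 0 0 -0.201 0 255; 0 0 -0.201 0 255")

```text
clock: 8.15
position: [0.4924, -0.0267, 0.2309]
ee_rot: [0.945, 1.356, -0.944]
force: [0.7, -1.5, -2.7]
width: 0.703
```

Emit:
move_arm(steps="0.02 0 0 0 255; 0.04 0 0 0 255; 0.055 0 0 0 255; 0.07 0 0 0 255; 0.08 0 0 0 255; 0.085 0 0 0 255; 0.085 0 0 0 255; 0.085 0 0 0 255; 0.085 0 0 0 255")

```text
clock: 8.9
position: [0.4929, -0.0274, 0.1464]
ee_rot: [0.946, 1.355, -0.945]
force: [-0.1, 0.3, -3.0]
width: 0.709
```

```bash
python3 - <<'E'
from h import *
plan(.4928,-.0266,.121,-69.75)
d=grab("side"); cv2.imwrite("pics/s5.png",cv2.resize(d["img"][130:300,180:360],None,fx=4,fy=3.5)) 
E
```

```text
t 8.9 p [ 0.4929 -0.0274  0.1464] j [-0.862  0.524  1.158  2.045 -0.595  0.958 -0.607] F [-0.11  0.29 -2.95] w 0.709
tool x [ 0.001 -0.    -1.   ] y [0.939 0.345 0.001] z [ 0.345 -0.939  0.001] zyaw -69.8
shift [ 0.0254  0.0002 -0.0008]
turn -0.0009 3.1407
```

View pics/s5.png

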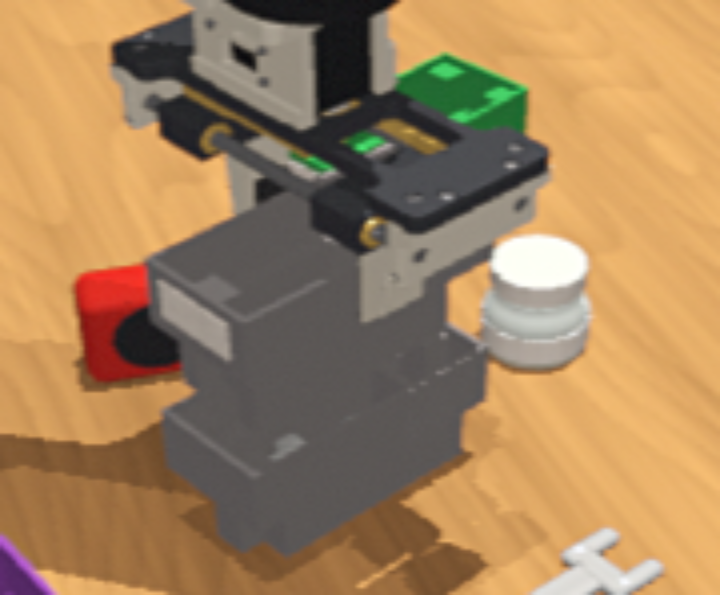

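The crop shows the upper bin hanging straight over the lower one, label card at crop (195,320) over the plain end. Going down in fine steps.

Emit:
move_arm(steps="0.004 0 -0.0005 0 255; 0.008 0 -0.0005 0 255; 0.012 0 -0.0005 0 255; 0.015 0 -0.0005 0 255; 0.018 0 -0.0005 0 255; 0.02 0 -0.0005 0 255; 0.022 0 -0.0005 0 255; 0.022 0 -0.0005 0 255; 0.022 0 -0.0005 0 255")

```text
clock: 9.7
position: [0.4921, -0.0266, 0.1237]
ee_rot: [0.946, 1.356, -0.946]
force: [-0.3, 0.6, -3.8]
width: 0.708
```

Emit:
move_arm(steps="0.001 0 0 0 255; 0.002 0 0 0 255; 0.002 0 0 0 255; 0.002 0 0 0 255")

```text
clock: 10.03
position: [0.4921, -0.0265, 0.1217]
ee_rot: [0.946, 1.356, -0.946]
force: [0.4, 0.6, -3.1]
width: 0.708
```

Emit:
move_arm(steps="0.0005 0 0 0 255; 0.001 0 0 0 255; 0.001 0 0 0 255; 0.001 0 0 0 255")

```text
clock: 10.37
position: [0.4922, -0.0266, 0.1211]
ee_rot: [0.946, 1.356, -0.945]
force: [-3.0, 1.0, 5.7]
width: 0.702
```

Contact at z≈0.121 as expected: the force changed from -3 to +6 N. I'll look before letting go.

```bash
python3 - <<'E'
from h import *
plan(.4928,-.0266,.121,-69.75)
d=grab("side"); cv2.imwrite("pics/s6.png",cv2.resize(d["img"][130:300,180:360],None,fx=4,fy=3.5)) 
E
```

```text
t 10.37 p [ 0.4922 -0.0266  0.1211] j [-0.826  0.555  1.111  2.072 -0.641  0.911 -0.571] F [-3.03  0.97  5.65] w 0.702
tool x [ 0.     0.001 -1.   ] y [0.938 0.345 0.   ] z [ 0.345 -0.938 -0.   ] zyaw -69.79
shift [0.0001 0.0005 0.0002]
turn -0.0008 3.1408
```

View pics/s6.png

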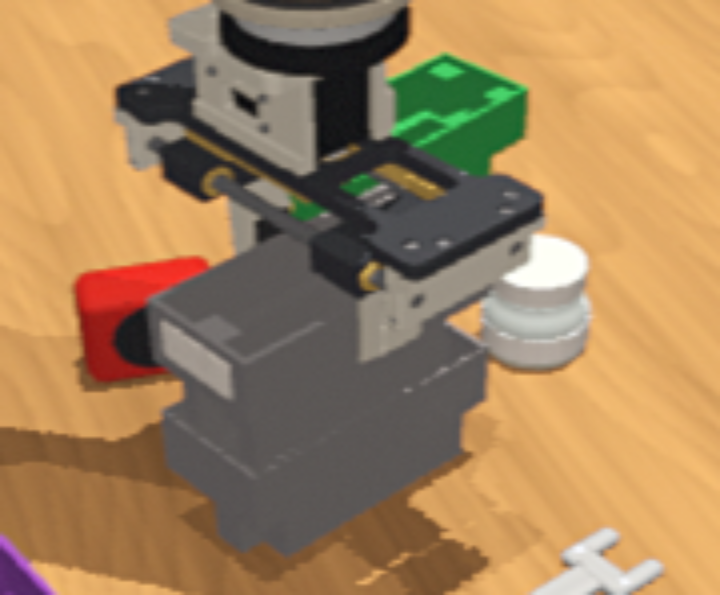

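The foot is inside the rim, with the lower rim line clear at crop (215,440)–(480,350) and the bins level. I'll open gradually, then rise.

Emit:
move_arm(steps="0 0 0 0 70; 0 0 0 0 60; 0 0 0 0 50; 0 0 0 0 40; 0 0 0 0 20; 0 0 0 0 0; 0 0 0 0 0; 0 0 0 0 0; 0 0 0 0 0")

```text
clock: 11.17
position: [0.4921, -0.0265, 0.1207]
ee_rot: [0.946, 1.356, -0.946]
force: [-0.2, -0.5, 0.3]
width: 1.001
```

Emit:
move_arm(steps="-0.005 0 0 0 0; -0.015 0 0 0 0; -0.03 0 0 0 0; -0.05 0 0 0 0; -0.075 0 0 0 0; -0.1 0 0 0 0; -0.13 0 0 0 0; -0.15 0 0 0 0; -0.17 0 0 0 0; -0.17 0 0 0 0")

```text
clock: 12.0
position: [0.4938, -0.0277, 0.2949]
ee_rot: [0.949, 1.351, -0.942]
force: [0.8, -0.5, -0.2]
width: 1.003
```

Emit:
move_arm(steps="0 0 0.03 0 0; 0 0 0.06 0 0; 0 0 0.09 0 0; 0 0 0.12 0 0; 0 0 0.15 0 0; 0 0 0.18 0 0; 0 0 0.2 0 0; 0 0 0.2 0 0; 0 0 0.2 0 0")

```text
clock: 12.75
position: [0.5606, -0.2157, 0.2907]
ee_rot: [0.947, 1.355, -0.949]
force: [-0.7, 0.0, -1.2]
width: 0.999
```

```bash
python3 - <<'E'
from h import *
def fit(q,n):
    r=cv2.minAreaRect((q[:,:2]*1000).astype(np.float32)); print(n,np.round(r[0],1),np.round(r[1],1),round(r[2],2),len(q),np.percentile(q[:,2],[5,50,95]).round(4))
def lim(P,z0,z1,b):
    m=(P[...,2]>z0)&(P[...,2]<z1); k=np.zeros_like(m); x0,y0,x1,y1=b; k[y0:y1,x0:x1]=1; return P[m&k]
plan(.4928,-.0266,.121)
d=grab("side"); cv2.imwrite("pics/s7.png",d["img"]); q=lim(pts(d),.147,.165,(205,150,310,290)); fit(q,"upper rim side")
q=q[q[:,2]>.151]; A=np.c_[q[:,:2]-q[:,:2].mean(0),np.ones(len(q))]; print("tilt",np.linalg.lstsq(A,q[:,2],rcond=None)[0])
d=grab("top"); cv2.imwrite("pics/t7.png",d["img"]); q=lim(pts(d),.147,.165,(260,150,350,260)); fit(q,"upper rim top")
E
```

```text
t 12.75 p [ 0.5606 -0.2157  0.2907] j [-0.416  0.51   1.092  1.594 -0.462  1.323 -0.481] F [-0.74  0.01 -1.21] w 0.999
tool x [-0.001 -0.001 -1.   ] y [ 0.939  0.343 -0.001] z [ 0.343 -0.939  0.   ] zyaw -69.96
shift [ 0.1696  0.0013 -0.201 ]
upper rim side [490.3 -25.9] [144.6  68.7] 20.35 919 [0.1475 0.1516 0.1553]
tilt [-1.79369257e-03 -6.55378205e-06  1.53608609e-01]
upper rim top [491.6 -26.1] [142.9  65.7] 20.4 595 [0.1474 0.1525 0.1554]
```

View pics/s7.png

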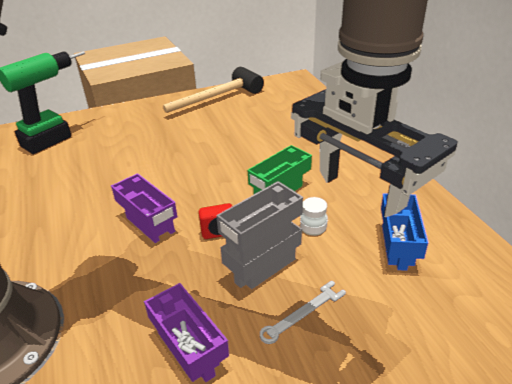

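View pics/t7.png

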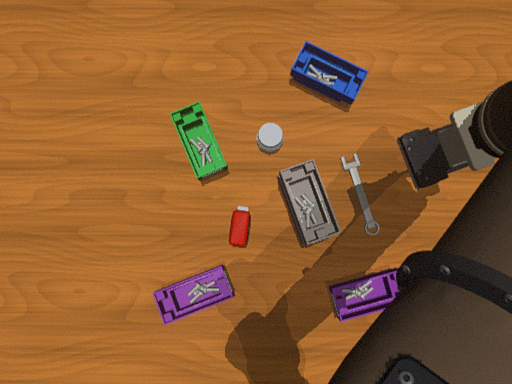

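The side view shows the upper bin standing level at (262,225) with its card facing the plain end (228,230). Its rim is at 0.154 m, tilt is under 2 mrad, and the offset from the lower bin is about 1–2 mm. Tape measure, spanner and jar look unmoved, and the gripper is clear. Handing in.

```bash
python3 -c "
from cell import arm; print(arm.sign_off())"
```

```text
the job is handed in; nothing more can be done
None
```

I lifted the upper bin out, turned it half a turn, set it on the lower bin's ledges, let go and backed the gripper away. The job was handed in at about 12.9 s of the 40 s allowed, with no verdict reported.

- **Seating:** Contact came at the expected height with about 9 N. In the last check the upper rim was at about 0.154 m, so the bin stands about 74 mm above the lower one.
- **Level and centred:** Tilt was about 0.002 rad. The upper bin's centre was about 1–1.5 mm from the lower bin's measured centre, and its label end is over the plain end.
- **Camera agreement:** The side and top views differed by about 1.3 mm on the final centre, which is within the calibration.
- **Lower bin and bystanders:** I measured the lower bin only after the lift, within 1 mm of where the stack started. The tape measure, spanner and jar I compared by eye in the pictures, not by measurement, and they looked unmoved. No check failed.

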